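Proof-load a brass link with the bench pull gauge

ROBOT

A 7-joint arm with a two-finger parallel gripper is mounted at the origin on a cart in front of the work surface, level with it; the furniture and walls round the work are solid. World frame = base frame: x ahead of the robot, y to its left, z up, the work surface at z = 0. Lengths are in m, angles in rad, forces in N, time in s.
With the tool pointing down it reaches from about 0.4 to 0.85 m from the base axis. Payload 10.4 kg.
Tool frame: the origin (TCP) lies on the centre line of the jaws, within the pads' length; the fingertips stand 17 mm ahead of it and the grasp point (between the pads) lies 2 mm behind it; z points along the fingers, y is the line along which they close (so a half turn about z gives the same grasp; the last joint's range is limited). The gripper opens to 85 mm and grips with 20 to 120 N. Pads are 22 mm wide; open, the fingers measure 114 mm over their backs; the gripper's body (76 mm by 85 mm) begins 54 mm behind the grasp point. The pads swing forward as they close: fully open they stand 13 mm farther back than shut.
Start: joints at [1.277, 0.332, -0.065, 1.46, 0.022, 1.35, -0.088], TCP at [0.167, -0.602, 0.248] pointing down, gripper open.
Joint ranges: [-2.6, 2.6], [-0.5, 2.12], [-1.47, 1.34], [0.16, 2.42], [-1.27, 4.41], [0.06, 2.06], [-2.6, 2.6]. Speed limits (rad/s): [2.22, 2.22, 2.79, 2.79, 3.14, 3.14, 3.14].

INTERFACE

Orientations are given as a unit quaternion [x, y, z, w].
In Python, from workcell import sensors, imaging, order, spotter gives the robot as it stands. The module is installed in compiled form; this text tells all that it offers.
- The arm moves only by the shell command python3 -m inch 'ROWS' [FORCE]. ROWS is JSON, a list that holds one entry, the list of rows, each a list of 7 numbers: the shift along the tool's x, y, z in m, then the turn, a rotation vector about the tool's x, y, z in rad, then the closure, from -1 (fully open) to 1 (shut). In form: [[[x, y, z, ax, ay, az, hand], ...]]. A call has 1 to 10 rows; each row is the pose to reach, as a shift and turn from the pose commanded when the call began, along the tool's axes at that moment; what a row does not reach only later rows make up. A row lasts 1/10 s, in which the tool goes at most 50 mm and 8.59 degrees, less where a joint would pass 70% of its speed; a pose out of reach is approached as far as the arm can. A call with a gripper value outside its range is refused whole. The fingers move at their own pace and stop on an object; FORCE is the grip in N (left out, the last holds). Time passes only in rows, so rows that repeat a pose let the fingers close. It gives the time, the measured TCP pose, the force, the opening and the grip force at its end, in the units of the state.
- sensors.get_obs(): the state, without advancing time (a new reading comes with each control period).
- imaging.camera(name): name is "side" or "top"; returns the picture (420x560x3 uint8, blue, green, red); there is no depth.
- imaging.calibration(name): a dict with "mtx" (3x3 intrinsics, pixels), "R" (3x3) and "t" (3): a world point X has camera coordinates R X + t. Camera axes: x right, y down, z forward; pixel columns grow to the right and rows downward; lengths in m; the calibration is good to about 2 mm. A picture is of the moment at which its call begins. calibration takes no time and is no camera call.
- order.hand_in(): hands the job in; it is judged then, once.
Trained networks look in the newest picture that a camera, given by its name, has taken for a name from the list of things; names that differ only in an ending like _2 or _b are one class to them, and where a whole thing is asked for, a point or a joint stands for the part that bears it (a point fixed in the world has none). Each returns a list of dicts, best first, with "conf" (0 to 1); they miss things now and then, are a little off and sometimes report something else, mostly with a low value. They report only what shows in the picture. A call takes as long as a camera call.
- spotter.look_for(label, camera): "pixel" ([column, row] in pixels, amid what is visible of it).
The state is a dict: "clock": time; "joint_pos": joint angles; "joint_velocities": joint speeds; "tau": joint torques, N m; "position": TCP position; "ee_rot": TCP orientation; "ft_force": force on the tool from outside, world axes, zero at the start; "torque": the same for the moment, N m; "grip_width": opening from 0.0 (shut) to 1.0 (fully open); "grasp_force": force on a finger pad.
Only numpy, scipy, OpenCV 4.12 (cv2) and the standard library are available. Lean on these libraries where they do the work, as an engineer would, in place of code of your own. Each camera call takes 0.05 s, during which the arm holds its last target. There are 200 camera calls.

TASK

Proof-load the brass link hooked into the longer pull gauge: take its wide cross bar and pull it straight out, to your right, until the gauge's pointer is level with the marker clip, without going well past it, and keep it there for about two seconds. Then ease the bar all the way back in, without letting it snap back, and let go. Leave the shorter gauge with the round knob alone.

Things in the scene. Friction and masses are not known exactly. Their poses are not given: they have to be found in the camera images.
- pull_slide: Sprung slide of the longer gauge, home at the start. Origin: centre of its black cross bar (14 mm along x, 60 along y, 28 tall), 62 mm above the worktop, on a 13 mm post; below, a 10 mm rod (top at 25 mm) runs along +x into the housing. z up; pull along -x, to the robot's right (world -y) within 10 degrees. Straight travel 110 mm; a spring draws it home (3 N at home, 14 N at full travel).
- pointer (a point): Top of the dark steel pointer flag (3 mm thick, 14 mm wide) that stands out of the slot in the longer gauge's housing, 50 mm above the worktop. Part of the slide: always 207 mm behind the bar's centre, along the slide's +x; same axes. The aluminium housing is 160 mm long, 44 wide, 36 high, fixed to the worktop; its end is 75 mm from the centre of the bar when home.
- mark (a point): Mark of the steel marker clip, whose 6 mm thick finger reaches over the robot-side edge of the longer gauge's housing. The point lies in line with the finger, over the slot's centre line, 50 mm above the worktop: where the pointer's top must come. Same axes as the slide; 45 to 85 mm from the pointer's home, along the slide's -x. The clip stays put.
- short_knob (a point): Centre of the round black knob (28 mm diameter, 55 mm above the worktop) on the slide of the shorter gauge (housing 100 x 36 x 30 mm), which stands beside the longer one, nearer to the robot or farther away. Not to be used.

How it is judged:
By the outcome, as a careful person would: the job done as asked, in the order asked, and still so for the second after the job is handed in, with the robot touching nothing.
It also fails if it takes over 42 s, if anything falls off the work surface, if the arm or the gripper's body presses on something with over 40 N, if the wrist force passes 120 N, or if a joint passes its speed limit or range.

## Working session

There is one attempt and no reset: what is moved stays moved. The work goes in short steps, Python scripts to look and compute and a shell command to move; the robot and the scene stay as the last step left them, time stands still between calls to the robot, and variables do not carry over. Pictures are saved under pics/ and viewed, at most 10 in all, crops included, and the job is handed in when it is done.

```bash
mkdir -p pics
cat > h.py <<'E'
import numpy as np, cv2
from workcell import sensors, imaging, order, spotter
from scipy.spatial.transform import Rotation as Ro
def ray(cam,px):
    c=imaging.calibration(cam);R=np.array(c["R"]);t=np.array(c["t"])
    return -R.T@t, R.T@np.linalg.inv(c["mtx"])@[px[0],px[1],1.]
def at_z(cam,px,z):
    o,d=ray(cam,px);return o+d*(z-o[2])/d[2]
def proj(cam,X):
    c=imaging.calibration(cam);p=np.array(c["mtx"])@(np.array(c["R"])@X+np.array(c["t"]));return p[:2]/p[2]
E
python3 - <<'E'
from h import *
np.set_printoptions(precision=4,suppress=True)
o=sensors.get_obs();print(o["clock"],o["position"],o["ee_rot"],o["grip_width"]);print(Ro.from_quat(o["ee_rot"]).as_matrix())
Z=dict(pull_slide=.062,pointer=.05,mark=.05,short_knob=.055)
for c in("top","side"):
    cv2.imwrite(f"pics/{c}0.png",imaging.camera(c))
    print(c,ray(c,(280,210)))
    for l in Z:
        for r in spotter.look_for(l,c)[:2]:print(c,l,r["conf"],r["pixel"],at_z(c,r["pixel"],Z[l]))
E
```

```text
0.0 [ 0.1671 -0.6019  0.2475] [ 0.9908  0.135  -0.0001 -0.0007] 1.0018539717519248
[[ 0.9636  0.2675 -0.0004]
 [ 0.2675 -0.9636  0.0014]
 [-0.     -0.0014 -1.    ]]
top (array([0.4339, 0.0432, 0.9469]), array([ 0.1266, -0.0364, -0.9913]))
top pull_slide 0.69 [300.2, 251.2] [ 0.4656 -0.0298  0.062 ]
top pointer 0.75 [293.1, 256.3] [ 0.4558 -0.0167  0.05  ]
top short_knob 0.58 [316.5, 175.1] [ 0.6201 -0.0631  0.055 ]
side (array([ 0.3617, -0.607 ,  0.6338]), array([ 0.2163,  0.7391, -0.638 ]))
side pull_slide 0.56 [246.8, 259.2] [ 0.4538 -0.0663  0.062 ]
side pointer 0.97 [248.9, 259.3] [ 0.4595 -0.0564  0.05  ]
side short_knob 0.55 [330.2, 246.9] [ 0.6202 -0.075   0.055 ]
```

View pics/top0.png

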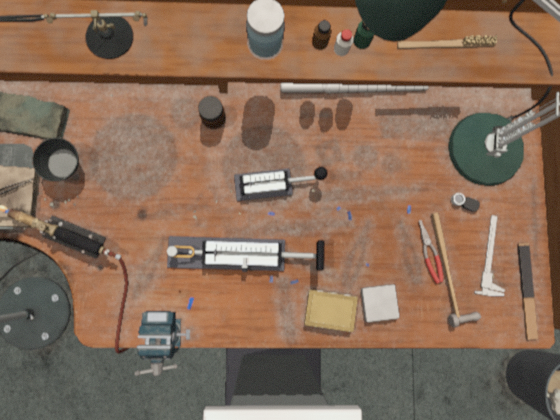

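View pics/side0.png

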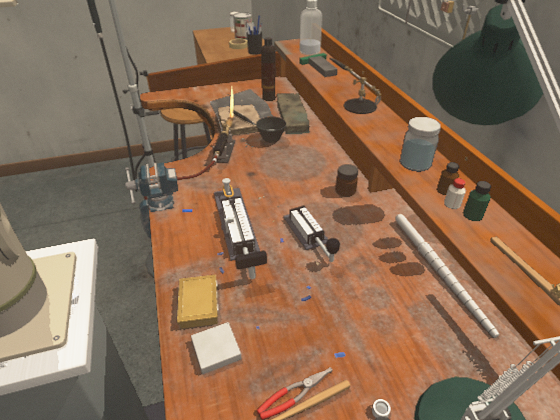

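The top view shows the longer gauge at about (170–325, 255) with its black bar at (320,255). The shorter gauge is at (235–325, 180), knob at (320,173), on the far side. In the side view the bar is at (251,259). The networks gave the slide's mid-body, so I'll take a close crop.

Run:
```python
from h import *
a=cv2.imread("pics/top0.png")[225:285,165:335];b=cv2.imread("pics/side0.png")[170:290,190:300]
a=cv2.resize(a,None,fx=4.7,fy=4.7,interpolation=cv2.INTER_CUBIC)
b=cv2.resize(b,None,fx=2.6,fy=2.6,interpolation=cv2.INTER_CUBIC)
o=np.zeros((600,800,3),np.uint8);o[:a.shape[0],:a.shape[1]]=a[:,:800];o[285:285+b.shape[0],:b.shape[1]]=b
cv2.imwrite("pics/z0.png",o)
```

```text
(no output)
```

View pics/z0.png

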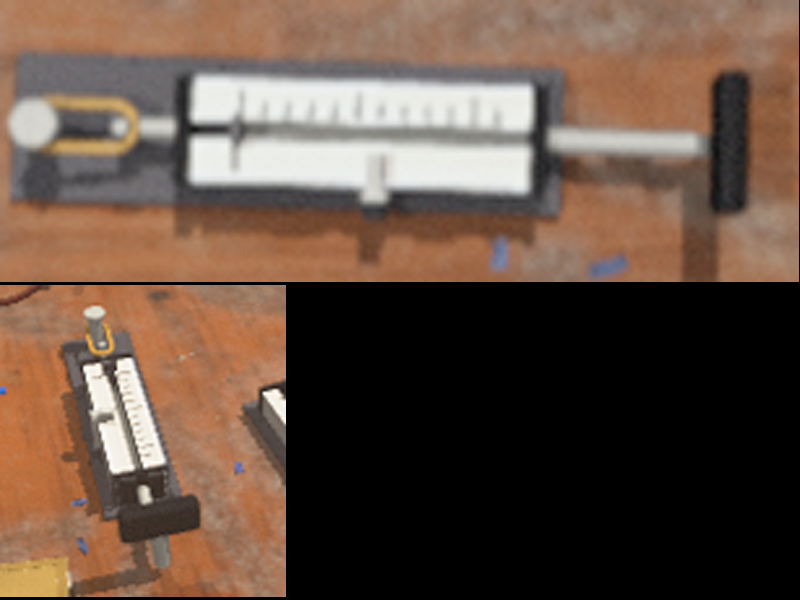

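The crop shows the bar's top centred at crop (730,142), which is top-view (320.3,255.2). The pointer is at crop (237,128), or (215.4,252.2). The clip finger is at crop x≈377, and the slot there is at y≈133, giving (245.2,253.4).

Run:
```python
from h import *
np.set_printoptions(precision=4,suppress=True)
b=at_z("top",(320.3,255.2),.074);p=at_z("top",(215.4,252.2),.05);m=at_z("top",(245.2,253.4),.05)
bs=at_z("side",(190+160/2.6,170+(517-285)/2.6),.062)
print(b,p,m,"side bar face",bs)
d=(b-p)[:2];print("bar-pointer",np.linalg.norm(d),"pull dir angle from -y (deg, + toward +x)",np.degrees(np.arctan2(d[0],-d[1])))
u=d/np.linalg.norm(d);print("pull",(m-p)[:2]@u,"u",u, "bar from pointer",p[:2]+.207*u)
Z=dict(a=1)
o=sensors.get_obs();R=Ro.from_quat(o["ee_rot"]).as_matrix()
t=np.array([*b[:2],.2]);print("tool shift to above",R.T@(t-o["position"]))
print("tool x dir",R[:2,0],"tool y", R[:2,1])
# yaw: tool y wanted along pull dir
for s in(1,-1):
    w=s*np.r_[u,0];v=R.T@w;print("turn about tool z",np.degrees(np.arctan2(-v[0],v[1])))
print(o["joint_pos"])
```

```text
[ 0.4578 -0.068   0.074 ] [0.4625 0.1375 0.05  ] [0.4607 0.0786 0.05  ] side bar face [ 0.4624 -0.069   0.062 ]
bar-pointer 0.20552563114346056 pull dir angle from -y (deg, + toward +x) -1.2905401603626705
pull 0.05895124383662796 u [-0.0225 -0.9997] bar from pointer [ 0.4578 -0.0694]
tool shift to above [ 0.4229 -0.437   0.0483]
tool x dir [0.9636 0.2675] tool y [ 0.2675 -0.9636]
turn about tool z 16.80740917900916
turn about tool z -163.19259082099083
[ 1.2774  0.3322 -0.0647  1.4601  0.0216  1.3499 -0.0885]
```

```bash
python3 -m inch '[[[0.02,-0.02,0,0,0,0.03,-1],[0.05,-0.05,0,0,0,0.06,-1],[0.08,-0.082,0,0,0,0.1,-1],[0.11,-0.114,0,0,0,0.15,-1],[0.14,-0.145,0,0,0,0.2,-1],[0.17,-0.176,0,0,0,0.25,-1],[0.2,-0.207,0.01,0,0,0.293,-1],[0.23,-0.238,0.02,0,0,0.293,-1],[0.25,-0.258,0.03,0,0,0.293,-1],[0.26,-0.269,0.03,0,0,0.293,-1]]]' 40
python3 - <<'E'
from h import *
np.set_printoptions(precision=4,suppress=True)
o=sensors.get_obs();R=Ro.from_quat(o["ee_rot"]).as_matrix();print(o["clock"],o["position"],o["joint_pos"],o["ft_force"]);print(R)
print("shift",R.T@(np.array([.458,-.0685,.15])-o["position"]))
E
```

```text
clock: 1.5
position: [0.3466, -0.2707, 0.2174]
ee_rot: [1.0, -0.009, -0.0, -0.0]
ft_force: [0.1, -0.2, 0.2]
grip_width: 1.002
grasp_force: 0.0
1.5 [ 0.3466 -0.2707  0.2174] [ 0.9209 -0.0387 -0.3502  1.9467 -0.0142  1.2323 -1.0141] [ 0.1169 -0.1779  0.2343]
[[ 0.9998 -0.0189 -0.0009]
 [-0.0189 -0.9998  0.0007]
 [-0.0009 -0.0007 -1.    ]]
shift [ 0.1076 -0.2042  0.0675]
```

```bash
python3 -m inch '[[[0.012,-0.022,0,0,0,0,-1],[0.03,-0.055,0,0,0,0,-1],[0.05,-0.09,0,0,0,0,-1],[0.07,-0.13,0.01,0,0,0,-1],[0.088,-0.165,0.025,0,0,0,-1],[0.1,-0.19,0.04,0,0,0,-1],[0.106,-0.2,0.05,0,0,0,-1],[0.108,-0.204,0.05,0,0,0,-1],[0.108,-0.204,0.05,0,0,0,-1]]]'
python3 - <<'E'
from h import *
np.set_printoptions(precision=4,suppress=True)
o=sensors.get_obs();print(o["clock"],o["position"],o["joint_pos"])
a=imaging.camera("top")[195:290,150:350];b=imaging.camera("side")[140:300,170:330]
a=cv2.resize(a,None,fx=4,fy=4,interpolation=cv2.INTER_CUBIC);b=cv2.resize(b,None,fx=1.3,fy=1.3)
out=np.zeros((600,800,3),np.uint8);out[:380]=a;out[385:385+b.shape[0],:b.shape[1]]=b
cv2.imwrite("pics/z1.png",out)
E
```

```text
clock: 2.4
position: [0.4584, -0.0718, 0.1686]
ee_rot: [1.0, -0.011, 0.0, -0.0]
ft_force: [1.2, -1.3, -0.5]
grip_width: 0.998
grasp_force: 0.0
2.4 [ 0.4584 -0.0718  0.1686] [ 0.6581  0.0838 -0.6191  1.9445  0.0537  1.1293 -1.5747]
```

View pics/z1.png

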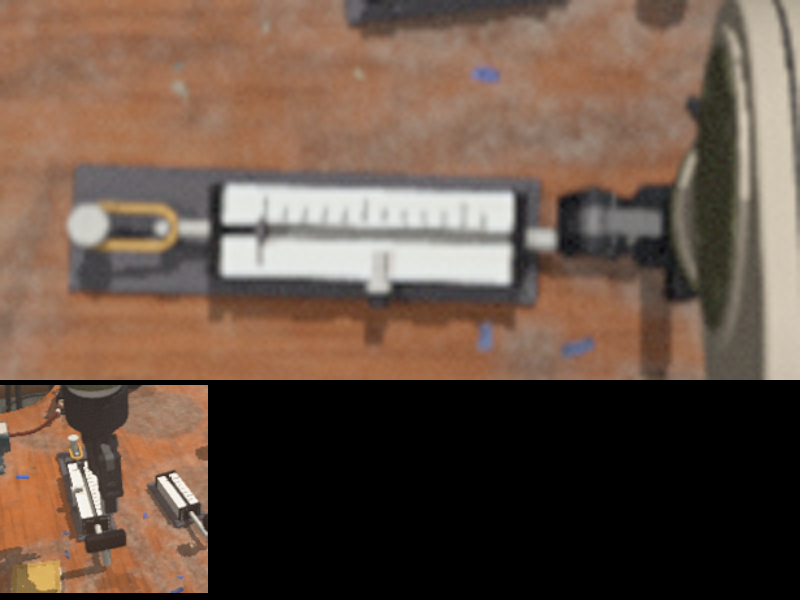

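The gripper is over the bar, and the pointer (crop 262,232) and clip finger (380,265) are both still in view. Going down now.

```bash
python3 -m inch '[[[0,0,0.01,0,0,0,-1],[0,0,0.03,0,0,0,-1],[0,0,0.055,0,0,0,-1],[0,0,0.075,0,0,0,-1],[0,0,0.09,0,0,0,-1],[0,0,0.099,0,0,0,-1],[0,0,0.1,0,0,0,-1],[0,0,0.1,0,0,0,-1],[0,0,0.1,0,0,0,-1]]]'
python3 - <<'E'
from h import *
b=imaging.camera("side")[150:300,180:330]
b=cv2.resize(b,None,fx=4,fy=4,interpolation=cv2.INTER_CUBIC)
cv2.imwrite("pics/z2.png",b)
E
```

```text
clock: 3.4
position: [0.4588, -0.0721, 0.069]
ee_rot: [1.0, -0.011, 0.001, 0.0]
ft_force: [-1.0, -0.5, -0.1]
grip_width: 0.998
grasp_force: 0.0
```

View pics/z2.png

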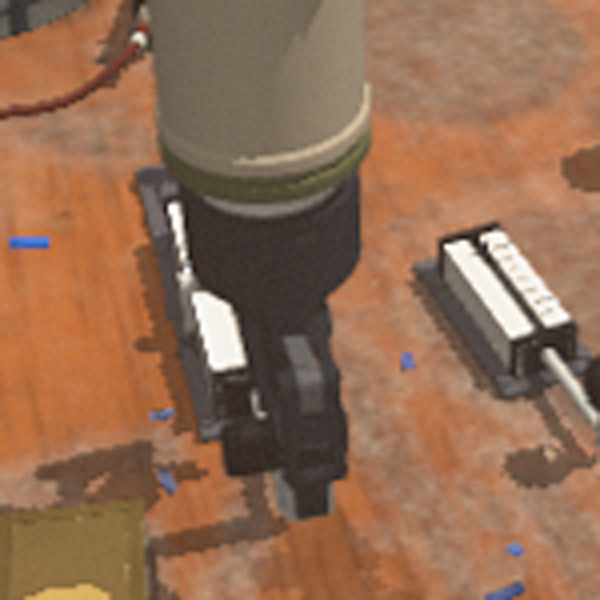

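The near finger is in front of the bar at (310,450) and covers its middle; the bar's left end shows at (245,450). I'll centre by 3 mm and close.

```bash
python3 -m inch '[[[0,-0.003,0.002,0,0,0,-1],[0,-0.003,0.002,0,0,0,-0.5],[0,-0.003,0.002,0,0,0,0],[0,-0.003,0.002,0,0,0,0.4],[0,-0.003,0.002,0,0,0,0.6],[0,-0.003,0.002,0,0,0,1],[0,-0.003,0.002,0,0,0,1],[0,-0.003,0.002,0,0,0,1],[0,-0.003,0.002,0,0,0,1],[0,-0.003,0.002,0,0,0,1]]]' 50
python3 -m inch '[[[0,0,0,0,0,0,1],[0,0,0,0,0,0,1]]]'
```

```text
clock: 4.45
position: [0.4584, -0.0686, 0.0665]
ee_rot: [1.0, -0.011, 0.0, -0.0]
ft_force: [-1.9, 3.1, 5.7]
grip_width: 0.153
grasp_force: 50.2
clock: 4.65
position: [0.4584, -0.0686, 0.0665]
ee_rot: [1.0, -0.011, 0.0, -0.0]
ft_force: [-2.5, 3.9, 5.0]
grip_width: 0.156
grasp_force: 50.2
```

```bash
python3 -m inch '[[[0,0.003,0,0,0,0,1],[0,0.008,0,0,0,0,1],[0,0.014,0,0,0,0,1],[0,0.02,0,0,0,0,1],[0,0.026,0,0,0,0,1],[0,0.032,0,0,0,0,1],[0,0.038,0,0,0,0,1],[0,0.044,0,0,0,0,1],[0,0.048,0,0,0,0,1],[0,0.05,0,0,0,0,1]]]'
python3 - <<'E'
from h import *
a=imaging.camera("top");print(sensors.get_obs()["position"],sensors.get_obs()["ft_force"])
cv2.imwrite("pics/z3.png",cv2.resize(a[235:275,190:300],None,fx=7,fy=7,interpolation=cv2.INTER_CUBIC))
E
```

```text
clock: 5.65
position: [0.4573, -0.1179, 0.0665]
ee_rot: [1.0, -0.011, -0.0, -0.001]
ft_force: [-2.6, 8.7, 6.4]
grip_width: 0.15
grasp_force: 50.4
[ 0.45734789 -0.11804259  0.06643869] [-2.39070657  7.66819621  6.48277431]
```

View pics/z3.png

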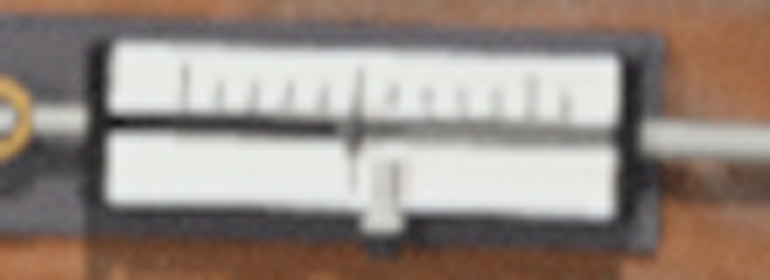

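The pointer is at crop x≈352 in the slot and the clip finger is centred near x≈390, so about 10 mm remain. Profiles will give the gap more finely.

Run:
```python
from h import *
g=cv2.cvtColor(cv2.imread("pics/z3.png"),cv2.COLOR_BGR2GRAY).astype(int)
xs=range(320,425,5);print("x",list(xs))
for y in(110,115,122,128,134,140,147,155,165,175,185,195,205,215):print(y,[int(g[y-1:y+2,x-1:x+2].mean()) for x in xs])
```

```text
x [320, 325, 330, 335, 340, 345, 350, 355, 360, 365, 370, 375, 380, 385, 390, 395, 400, 405, 410, 415, 420]
110 [182, 182, 198, 210, 211, 206, 179, 158, 166, 195, 212, 212, 212, 212, 212, 213, 221, 226, 226, 224, 217]
115 [159, 162, 171, 180, 182, 177, 154, 137, 146, 174, 192, 192, 192, 194, 197, 200, 202, 203, 204, 203, 199]
122 [98, 98, 105, 118, 128, 129, 119, 108, 105, 121, 135, 138, 133, 136, 139, 140, 141, 142, 144, 147, 147]
128 [61, 62, 68, 90, 113, 117, 109, 96, 89, 97, 107, 109, 104, 104, 107, 109, 114, 121, 128, 131, 133]
134 [94, 93, 95, 106, 117, 115, 105, 92, 90, 110, 122, 119, 116, 117, 120, 125, 128, 132, 136, 138, 138]
140 [165, 162, 163, 164, 157, 137, 112, 102, 115, 147, 164, 160, 160, 165, 171, 172, 172, 170, 167, 166, 164]
147 [220, 219, 220, 219, 205, 175, 137, 129, 157, 188, 205, 206, 207, 214, 219, 218, 218, 213, 206, 205, 203]
155 [233, 233, 234, 234, 224, 203, 174, 170, 196, 214, 222, 223, 223, 224, 225, 223, 224, 224, 224, 227, 228]
165 [232, 232, 232, 233, 231, 224, 207, 204, 223, 228, 222, 212, 209, 205, 193, 184, 197, 211, 218, 226, 231]
175 [233, 232, 232, 232, 231, 227, 209, 207, 225, 230, 221, 209, 207, 202, 187, 173, 192, 210, 218, 228, 233]
185 [232, 233, 233, 234, 233, 228, 213, 211, 226, 230, 220, 206, 203, 201, 187, 171, 194, 214, 221, 229, 233]
195 [228, 230, 230, 230, 230, 228, 225, 226, 231, 232, 219, 205, 202, 200, 189, 178, 199, 218, 225, 230, 233]
205 [186, 188, 192, 194, 194, 197, 204, 210, 211, 212, 212, 210, 207, 204, 195, 185, 191, 199, 204, 208, 211]
215 [84, 89, 92, 92, 91, 93, 97, 110, 135, 168, 198, 210, 209, 208, 200, 184, 154, 119, 97, 93, 96]
```

```bash
python3 -m inch '[[[0,0.002,0,0,0,0,1],[0,0.005,0,0,0,0,1],[0,0.008,0,0,0,0,1],[0,0.0095,0,0,0,0,1],[0,0.0095,0,0,0,0,1]]]'
python3 - <<'E'
from h import *
a=imaging.camera("top");o=sensors.get_obs();print(o["position"],o["ft_force"])
cv2.imwrite("pics/z4.png",cv2.resize(a[240:270,225:270],None,fx=16,fy=16,interpolation=cv2.INTER_CUBIC))
for z in(.036,.05):
  for dy in(-.0015,.0015):print(z,dy,proj("top",np.array([.4615,o["position"][1]+.207+dy,z])))
g=cv2.cvtColor(a,cv2.COLOR_BGR2GRAY).astype(int)
print(g[248:267,236:254])
E
```

```text
clock: 6.2
position: [0.4571, -0.127, 0.0664]
ee_rot: [1.0, -0.011, -0.0, -0.001]
ft_force: [-2.1, 9.8, 6.8]
grip_width: 0.159
grasp_force: 50.4
[ 0.45716446 -0.12695272  0.06646837] [-2.47632696  8.76922749  6.31349419]
0.036 -0.0015 [245.49895216 253.18904552]
0.036 0.0015 [244.00737541 253.17486468]
0.05 -0.0015 [245.22817039 252.97149687]
0.05 0.0015 [243.71333384 252.95706936]
[[198 226 233 230 204 190 225 234 228 207 195 225 232 229 208 204 228 234]
 [191 223 232 228 205 194 226 234 227 198 196 225 228 227 211 206 228 233]
 [187 214 222 225 213 209 226 229 210 179 194 220 222 223 214 209 226 231]
 [162 177 187 195 199 196 204 201 174 143 167 190 193 200 195 187 203 206]
 [ 98 105 110 120 126 126 135 145 125 106 119 129 130 135 131 131 146 148]
 [ 64  61  61  59  67  69  92 124 112  90  96 103 100 103 104 113 128 133]
 [122 113 107 110 115 114 130 143 118  99 123 126 122 128 122 131 147 149]
 [195 193 191 194 193 194 197 189 142 125 174 180 172 177 178 181 179 183]
 [229 229 228 230 229 229 228 218 160 149 203 209 207 216 218 216 218 216]
 [234 233 233 233 234 234 231 219 171 156 194 212 217 229 232 231 231 230]
 [232 232 231 231 234 232 229 209 185 174 179 206 216 227 232 232 232 231]
 [232 233 232 232 233 233 227 212 201 194 173 203 216 229 232 233 232 232]
 [233 232 234 232 233 234 229 210 206 199 173 206 220 229 232 233 234 233]
 [232 233 234 234 234 233 228 209 204 196 169 205 220 230 233 233 232 233]
 [232 232 232 233 234 233 228 207 203 196 173 207 221 231 234 234 235 235]
 [220 223 221 222 228 231 225 210 204 201 183 210 219 230 231 230 230 230]
 [179 185 185 190 198 206 208 211 206 202 184 190 194 201 205 204 204 203]
 [105 109 113 113 124 149 185 208 209 203 181 146 123 123 122 125 125 128]
 [ 66  62  63  64  73 124 184 208 207 207 190 134  67  52  53  59  65  66]]
```

View pics/z4.png

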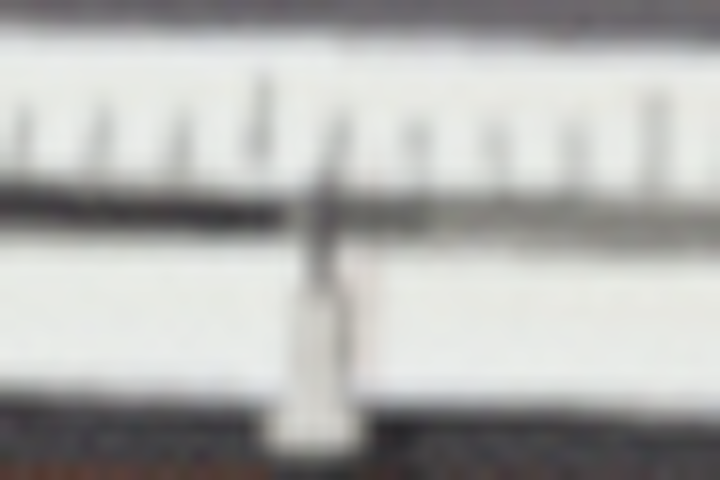

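The dark pointer flag (crop 320, 165–285) is now in line with the clip finger (centre ≈318), within about 1 mm. I'll hold for over two seconds.

```bash
python3 -m inch '[[[0,0,0,0,0,0,1],[0,0,0,0,0,0,1],[0,0,0,0,0,0,1],[0,0,0,0,0,0,1],[0,0,0,0,0,0,1],[0,0,0,0,0,0,1],[0,0,0,0,0,0,1],[0,0,0,0,0,0,1],[0,0,0,0,0,0,1],[0,0,0,0,0,0,1]]]'
python3 -m inch '[[[0,0,0,0,0,0,1],[0,0,0,0,0,0,1],[0,0,0,0,0,0,1],[0,0,0,0,0,0,1],[0,0,0,0,0,0,1],[0,0,0,0,0,0,1],[0,0,0,0,0,0,1],[0,0,0,0,0,0,1],[0,0,0,0,0,0,1],[0,0,0,0,0,0,1]]]'
python3 -m inch '[[[0,0,0,0,0,0,1],[0,0,0,0,0,0,1],[0,-0.001,0,0,0,0,1],[0,-0.004,0,0,0,0,1],[0,-0.008,0,0,0,0,1],[0,-0.012,0,0,0,0,1],[0,-0.016,0,0,0,0,1],[0,-0.02,0,0,0,0,1],[0,-0.024,0,0,0,0,1],[0,-0.028,0,0,0,0,1]]]'
python3 -m inch '[[[0,-0.004,0,0,0,0,1],[0,-0.008,0,0,0,0,1],[0,-0.012,0,0,0,0,1],[0,-0.016,0,0,0,0,1],[0,-0.02,0,0,0,0,1],[0,-0.023,0,0,0,0,1],[0,-0.026,0,0,0,0,1],[0,-0.028,0,0,0,0,1],[0,-0.03,0,0,0,0,1],[0,-0.031,0,0,0,0,1]]]'
```

```text
clock: 7.25
position: [0.4572, -0.1268, 0.0664]
ee_rot: [1.0, -0.01, -0.0, -0.001]
ft_force: [-2.2, 8.0, 7.3]
grip_width: 0.154
grasp_force: 50.4
clock: 8.25
position: [0.4572, -0.1268, 0.0665]
ee_rot: [1.0, -0.01, -0.0, -0.001]
ft_force: [-2.6, 9.6, 7.6]
grip_width: 0.157
grasp_force: 50.4
clock: 9.25
position: [0.4578, -0.0993, 0.0665]
ee_rot: [1.0, -0.011, 0.0, -0.0]
ft_force: [-2.0, 5.3, 6.3]
grip_width: 0.153
grasp_force: 50.2
clock: 10.25
position: [0.4584, -0.0691, 0.0665]
ee_rot: [1.0, -0.011, 0.0, -0.0]
ft_force: [-1.8, 2.2, 4.6]
grip_width: 0.151
grasp_force: 50.2
```

```bash
python3 -m inch '[[[0,-0.0005,0,0,0,0,1],[0,-0.001,0,0,0,0,1],[0,-0.001,0,0,0,0,1]]]'
python3 - <<'E'
from h import *
a=imaging.camera("top")
cv2.imwrite("pics/z5.png",cv2.resize(a[235:275,190:300],None,fx=7,fy=7,interpolation=cv2.INTER_CUBIC))
E
```

```text
clock: 10.55
position: [0.4584, -0.0681, 0.0664]
ee_rot: [1.0, -0.011, 0.0, -0.0]
ft_force: [-2.5, 4.5, 5.4]
grip_width: 0.155
grasp_force: 50.2
```

View pics/z5.png

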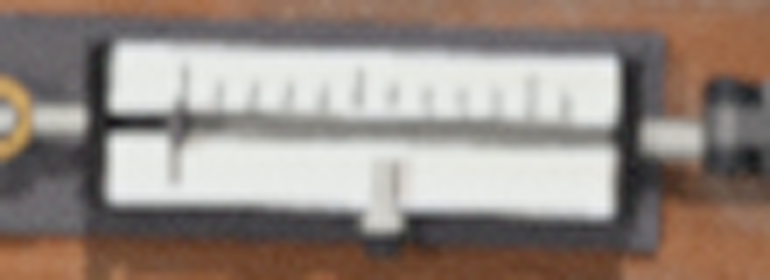

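The pointer is back at crop x≈178, its home position. I'll ease in one more millimetre to seat it, then open and retreat upward.

```bash
python3 -m inch '[[[0,-0.0005,0,0,0,0,1],[0,-0.001,0,0,0,0,1],[0,-0.001,0,0,0,0,1]]]'
python3 -m inch '[[[0,0,0,0,0,0,0.6],[0,0,0,0,0,0,0.3],[0,0,0,0,0,0,0],[0,0,0,0,0,0,-0.5],[0,0,0,0,0,0,-1],[0,0,0,0,0,0,-1],[0,0,0,0,0,0,-1],[0,0,0,0,0,0,-1]]]'
```

```text
clock: 10.9
position: [0.4584, -0.068, 0.0665]
ee_rot: [1.0, -0.011, 0.0, 0.0]
ft_force: [-2.1, -0.5, 5.6]
grip_width: 0.156
grasp_force: 50.2
clock: 11.7
position: [0.4584, -0.0674, 0.0663]
ee_rot: [1.0, -0.011, 0.0, 0.0]
ft_force: [0.1, 0.2, 0.4]
grip_width: 1.001
grasp_force: 0.0
```

Seated against the stop and released. Rising now.

```bash
python3 -m inch '[[[0,0,-0.005,0,0,0,-1],[0,0,-0.02,0,0,0,-1],[0,0,-0.04,0,0,0,-1],[0,0,-0.065,0,0,0,-1],[0,0,-0.09,0,0,0,-1],[0,0,-0.11,0,0,0,-1],[0,0,-0.12,0,0,0,-1],[0,0,-0.12,0,0,0,-1],[0,0,-0.12,0,0,0,-1]]]'
python3 - <<'E'
from h import *
a=imaging.camera("top")
cv2.imwrite("pics/z6.png",cv2.resize(a[160:275,150:350],None,fx=4,fy=4,interpolation=cv2.INTER_CUBIC))
E
```

```text
clock: 12.6
position: [0.458, -0.0675, 0.1856]
ee_rot: [1.0, -0.011, -0.0, 0.0]
ft_force: [-0.2, 0.1, 0.4]
grip_width: 1.003
grasp_force: 0.0
```

View pics/z6.png

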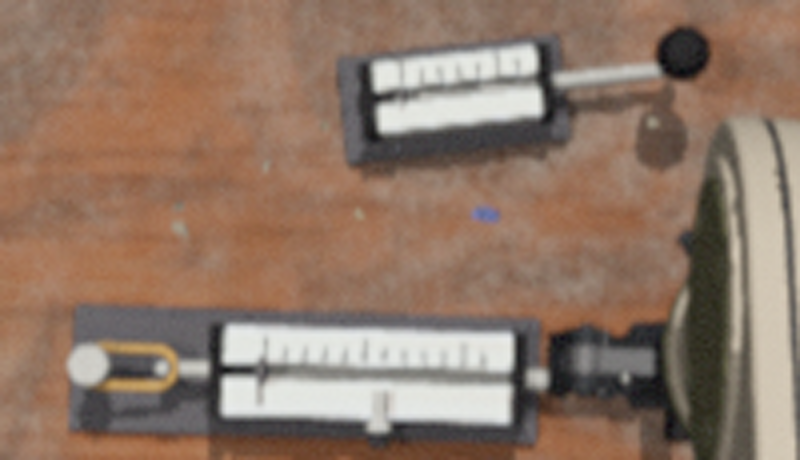

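The pointer is home (262,372), the link is still hooked, the short gauge hasn't moved, and the gripper is clear above.

```bash
python3 -c "
from workcell import order
print(order.hand_in())"
```

```text
the job is handed in; nothing more can be done
None
```

The job is handed in (about 12.6 s of the 42 s): I pulled the bar until the pointer was level with the clip (within about 1 mm), held it just over two seconds, eased it fully home and let go, without touching the shorter gauge.

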